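# Load the dish shaker, clamp it and set its speed

## Robot

A 7-joint arm with a two-finger parallel gripper is mounted at the origin on the work surface. World frame = base frame: x ahead of the robot, y to its left, z up, the work surface at z = 0. Lengths are in m, angles in rad, forces in N, time in s.
With the tool pointing down it reaches from about 0.425 to 0.925 m from the base axis. Payload 6.8 kg.
Tool frame: the origin (TCP) lies midway between the tips of the shut fingers; the grasp point (between the pads) lies 19 mm behind it; z points along the fingers, y is the line along which they close (so a half turn about z gives the same grasp; the last joint's range is limited). The gripper opens to 85 mm and grips with 20 to 120 N. Pads are 22 mm wide; open, the fingers measure 114 mm over their backs; the gripper's body (76 mm by 85 mm) begins 54 mm behind the grasp point. The pads swing forward as they close: fully open they stand 13 mm farther back than shut.
Start: joints at [-1.452, 0.477, 0.022, 1.555, -0.011, 1.109, -0.083], TCP at [0.152, 0.658, 0.231] pointing down, gripper open.
Joint ranges: [-2.96, 2.96], [-0.34, 2.1], [-1.41, 1.46], [0.24, 2.44], [-1.37, 4.51], [0.17, 1.92], [-2.96, 2.96]. Speed limits (rad/s): [2.39, 2.39, 3.14, 3.14, 3.14, 3.14, 3.14].

## Interface

Orientations are given as a rotation vector (axis times angle).
In Python, from bench import r gives the robot as it stands. The module is installed in compiled form; this text tells all that it offers.
- The arm moves only by the tool apply_moves, never from a script. Its argument "rows" is a list of rows, each a list of 6 numbers: the shift along the tool's x, y, z scaled (see below), then the turn, a rotation vector about the tool's x, y, z scaled (see below). A call has 1 to 5 rows; each row is the pose to reach, as a shift and turn from the pose commanded when the call began, along the tool's axes at that moment; what a row does not reach only later rows make up. The controller multiplies each number of a shift by 0.25 m and each number of a turn by 90 degrees. A row lasts 1/8 s, in which the tool goes at most 62.5 mm and 10.7 degrees, less where a joint would pass 70% of its speed; a pose out of reach is approached as far as the arm can. A call with a number of a shift or a turn outside -1 to 1 is refused whole. A call with a gripper value outside its range is refused whole. "claw" is the opening, from 0 (shut) to 1 (fully open), set as the call begins (left out, the last holds). The fingers move at their own pace and stop on an object; "newtons" is the grip in N (left out, the last holds). Time passes only in rows, so rows that repeat a pose let the fingers close. It gives the time, the measured TCP pose, the force, the opening and the grip force at its end, in the units of the state.
- r.get_obs(): the state, without advancing time (a new reading comes with each control period).
- r.grab_frame(name): name is "side" or "top"; returns a dict with "pixels" (384x512x3 uint8, red, green, blue), "intrinsics" (3x3 intrinsics, pixels), "eye" and "attitude" of the camera in the world. Camera axes: x right, y up, looking along -z (the intrinsics and any distortion apply to the point x, -y, -z); pixel columns grow to the right and rows downward; lengths in m; the calibration is good to about 2 mm. A picture is of the moment at which its call begins. There is no depth.
- r.hand_in(): hands the job in; it is judged then, once.
Trained networks look in a picture, given as the dict that the camera call returned (one of the last four; its "shot" number tells which), for a name from the list of things; names that differ only in an ending like _2 or _b are one class to them, and where a whole thing is asked for, a point or a joint stands for the part that bears it (a point fixed in the world has none). Each returns a list of dicts, best first, with "conf" (0 to 1); they miss things now and then, are a little off and sometimes report something else, mostly with a low value. They report only what shows in the picture. A call takes as long as a camera call. They do not tell look-alikes from the thing itself.
- r.search_frame(picture, thing): "rect" ([left, top, width, height] in pixels, round what is visible of it).
- r.outline_of(picture, thing): "pixels" (384x512 bool, what is visible of it) and "rect" ([left, top, width, height] in pixels, round what is visible of it).
- r.landmark_of(picture, thing): "point" ([column, row] in pixels: a listed point, or the origin of a listed thing).
The state is a dict: "clock": time; "joints": joint angles; "qvel": joint speeds; "tau": joint torques, N m; "tcp_pos": TCP position; "orientation": TCP orientation; "contact_force": force on the tool from outside, world axes, zero at the start; "moment": the same for the moment, N m; "grip_width": finger opening in m; "gripper_force": force on a finger pad.
Only numpy, scipy, OpenCV 4.12 (cv2) and the standard library are available. Lean on these libraries where they do the work, as an engineer would, in place of code of your own. Each camera call takes 0.05 s, during which the arm holds its last target. There are 200 camera calls.

## Task

Start the dish shaker: push its hold-down slide fully open, away from you, to the stop, lift the grey transport block out of the tray into the cardboard box, and set every closed 50 mm culture dish (two to four of them) flat in the tray in a single row along the middle, where the bar will lie across each. Then pull the slide back fully home to its clamped stop over the dishes, and after that turn the speed dial to the two-dot mark. Leave the very small dish, the large dishes and the other things on the desk where they are.

Things in the scene. Friction and masses are not known exactly. Their poses are not given: they have to be found in the camera images.
- shaker: platform shaker, a white box fixed on the desk, 250 mm along its x, 400 along its y, 60 high; origin: centre of its underside; x points away from the robot at yaw 0, y to the robot's left. On top an aluminium tray with a black rubber mat; beside the tray, at y below -85 mm, the panel (top at z = 60 mm) with the clamp slide and the dial
- tray_row (a point): middle of the shaker's tray row, on the tray floor, at (-15, 50, 64) mm in the shaker's frame; axes as the shaker's. The row lies along y; the clamped bar lies over this line. The tray's inside reaches from x = -80 to +85 mm and y = -130 to +130 mm about this point; lips all round are 5 mm thick and rise 10 mm above the floor
- clamp (a joint): hold-down slide of the shaker, m: a black grip on a rail along the shaker's x, carrying a flat steel bar (14 mm wide, 22 to 28 mm above the tray floor) that spans the tray along y. 0 = clamped stop, nearest the robot, bar over the row line; 0.100 = fully open stop, away from the robot, bar 100 mm behind the row. About 2 N of friction; stays where left
- clamp_grip (a point): where to hold the clamp slide's upright grip: on its middle line, 16 mm below its top. The grip is 22 mm along the shaker's x, 20 mm along its y, its top 128 mm above the desk; axes as the shaker's (x = growing joint value). The bar leaves it on the +y side, its top 20 mm below this point
- dial (a joint): speed dial, rad, grows clockwise seen from above, range 0 to 2.1. Light sprung clicks at 0 (off, red spot), 0.7 (one black dot), 1.4 (two dots), 2.1 (three dots); it snaps in when released near one; under 0.15 N m turns it. White pointer: at 0 along the shaker's -x (to the robot), at 1.4 nearly along its +y (to the tray)
- dial_grip (a point): on the dial's axis, at a good height to grip, 7 mm below its top. The dial's grip is an upright bar through the axis, 40 mm long, 14 mm thick, 32 mm high, on a 42 mm disc; the bar lies along this point's x axis (along the shaker's x when the dial is at 0) and turns with the dial
- block_c (a point): grey plastic transport block, 40 mm (its x) x 70 mm (its y) x 18 mm high, lying in the shaker's tray at the start, under where the bar passes. This point is its centre, half-way up
- carton: low open cardboard box fixed on the desk, 110 mm (x) x 130 mm (y), 30 mm high, walls 4 mm, inner floor 4 mm above the desk. Origin: centre of its underside
- dish1_c (a point): closed culture dish to be loaded, a disc 50 mm in diameter and 16 mm high with pale cream jelly under a clear lid; there are two to four of them (None if absent). This point is its centre, half-way up; z is up through the lid
- dish2_c (a point): closed culture dish to be loaded, a disc 50 mm in diameter and 16 mm high with pale cream jelly under a clear lid; there are two to four of them (None if absent). This point is its centre, half-way up; z is up through the lid
- dish3_c (a point): closed culture dish to be loaded, a disc 50 mm in diameter and 16 mm high with pale cream jelly under a clear lid; there are two to four of them (None if absent). This point is its centre, half-way up; z is up through the lid
- dish4_c (a point): closed culture dish to be loaded, a disc 50 mm in diameter and 16 mm high with pale cream jelly under a clear lid; there are two to four of them (None if absent). This point is its centre, half-way up; z is up through the lid
- mini_dish: bystander: very small closed dish, 35 mm diameter, 11 mm high, loose on the desk among the dishes to be loaded; not to be loaded. Origin: centre of its underside
- vial: bystander: upright amber glass vial, 28 mm diameter, 60 mm high, loose among the dishes. Origin: centre of its underside
- big_dish_a: bystander: large empty dish, 90 mm diameter, 15 mm high, behind the shaker. Origin: centre of its underside
- big_dish_b: bystander: second large empty dish, 90 mm diameter, 15 mm high. Origin: centre of its underside
- syringe: bystander: plastic syringe lying on the desk, about 135 mm long along its x, barrel 20 mm thick. Origin: underside, middle of the barrel
- tweezers: bystander: steel tweezers lying on the desk, 120 x 9 x 8 mm. Origin: underside centre
- slide_box: bystander: small white box, 80 x 30 x 25 mm. Origin: underside centre
Mind the look-alikes: they are no part of the job. Leave any black look-alike of the part that bears dish1_c alone.

How it is judged:
On the way, in this order (a step that is already met when the one before it is completed fails the run):
1. the hold-down slide is pushed fully open to its stop (value of joint clamp above 0.094 m), for 0.2 s.
2. with the slide still open, the block lies in the cardboard box and every dish lies flat in the row in the tray (value of joint clamp above 0.094 m and x of dish1_c in the frame of shaker between -0.037 and 0.007 m and y of dish1_c in the frame of shaker between -0.065 and 0.165 m and z of dish1_c in the frame of shaker between 0.066 and 0.078 m and angle between each of dish1_c, dish2_c, dish3_c, dish4_c's own z axis and vertical below 0.12 rad and linear speed of each of dish1, dish2, dish3, dish4 below 0.02 m/s and x of dish2_c in the frame of shaker between -0.037 and 0.007 m and y of dish2_c in the frame of shaker between -0.065 and 0.165 m and z of dish2_c in the frame of shaker between 0.066 and 0.078 m and x of dish3_c in the frame of shaker between -0.037 and 0.007 m and y of dish3_c in the frame of shaker between -0.065 and 0.165 m and z of dish3_c in the frame of shaker between 0.066 and 0.078 m and x of dish4_c in the frame of shaker between -0.037 and 0.007 m and y of dish4_c in the frame of shaker between -0.065 and 0.165 m and z of dish4_c in the frame of shaker between 0.066 and 0.078 m and x of block_c in the frame of carton between -0.05 and 0.05 m and y of block_c in the frame of carton between -0.06 and 0.06 m and z of block_c in the frame of carton below 0.034 m), for 0.2 s.
3. the slide is fully back at its clamped stop (value of joint clamp below 0.006 m), for 0.2 s.
4. the dial is turned to the two-dot mark (value of joint dial between 1.25 and 1.55 rad), for 0.2 s.
At the end, for the whole second after the job is handed in: The slide is within 6 mm of its clamped stop; the dial is within 0.15 rad of the two-dot mark (1.4 rad); every dish present lies flat and at rest on the tray floor with its centre within 22 mm of the line under the bar; the transport block lies in the cardboard box (all of step 4 and value of joint clamp below 0.006 m and x of dish1_c in the frame of shaker between -0.037 and 0.007 m and y of dish1_c in the frame of shaker between -0.065 and 0.165 m and z of dish1_c in the frame of shaker between 0.066 and 0.078 m and angle between each of dish1_c, dish2_c, dish3_c, dish4_c's own z axis and vertical below 0.12 rad and linear speed of each of dish1, dish2, dish3, dish4 below 0.02 m/s and x of dish2_c in the frame of shaker between -0.037 and 0.007 m and y of dish2_c in the frame of shaker between -0.065 and 0.165 m and z of dish2_c in the frame of shaker between 0.066 and 0.078 m and x of dish3_c in the frame of shaker between -0.037 and 0.007 m and y of dish3_c in the frame of shaker between -0.065 and 0.165 m and z of dish3_c in the frame of shaker between 0.066 and 0.078 m and x of dish4_c in the frame of shaker between -0.037 and 0.007 m and y of dish4_c in the frame of shaker between -0.065 and 0.165 m and z of dish4_c in the frame of shaker between 0.066 and 0.078 m and x of block_c in the frame of carton between -0.05 and 0.05 m and y of block_c in the frame of carton between -0.06 and 0.06 m and z of block_c in the frame of carton below 0.034 m); the robot touches nothing.
It fails at once if a bystander is moved more than 40 mm (distance of any of mini_dish, vial, big_dish_a, big_dish_b, syringe, tweezers, slide_box from where it was at the start of the episode above 0.04 m).
Of dish1, dish2, dish3, dish4 only 2 to 4 are there at a start; the rules pass over those that are not, and their reading is None.
At some moment in a run one of dish1, dish2, dish3, dish4 may be knocked a few centimetres aside while the robot is not near it.
Once in a run the grip may slacken for a moment while it holds something.
It also fails if it takes over 210 s, if anything falls off the work surface, if the arm or the gripper's body presses on something with over 40 N, if the wrist force passes 120 N, or if a joint passes its speed limit or range.

## Working session

There is one attempt and no reset: what is moved stays moved. The work goes in short steps, Python scripts to look and compute and a tool call to move; the robot and the scene stay as the last step left them, time stands still between calls to the robot, and variables do not carry over. Pictures are saved under pics/ and viewed, at most 14 in all, crops included, and the job is handed in when it is done.

Besides the shell and the picture viewer there is one more tool, called after ">>>" as a command line: name --pt "numbers of a row" for each row, then --argument value for the rest. apply_moves: Moves the arm, as the interface text tells. Its arguments: {"type":"object","properties":{"rows":{"type":"array","items":{"type":"array","items":{"type":"number"}}},"claw":{"type":"number"},"newtons":{"type":"number"}},"required":["rows"]}

```bash
mkdir -p pics
cat > h.py <<'E'
import numpy as np, cv2
from bench import r
from scipy.spatial.transform import Rotation as R
def rot(a):
    a=np.array(a,float)
    return a if a.shape==(3,3) else (R.from_rotvec(a).as_matrix() if a.size==3 else R.from_quat(a).as_matrix())
def ray(f,p):
    K=np.array(f["intrinsics"]);d=np.linalg.inv(K)@[p[0],p[1],1]
    d=rot(f["attitude"])@(d*[1,-1,-1]); return np.array(f["eye"]),d
def atz(f,p,z):
    e,d=ray(f,p); return e+d*(z-e[2])/d[2]
def proj(f,P):
    c=rot(f["attitude"]).T@(np.array(P)-f["eye"]); q=np.array(f["intrinsics"])@(c*[1,-1,-1]); return q[:2]/q[2]
def save(f,n,box=None,s=1):
    im=f["pixels"][:,:,::-1]
    if box: x,y,w,h=box; im=im[y:y+h,x:x+w]
    cv2.imwrite("pics/"+n,cv2.resize(im,None,fx=s,fy=s,interpolation=cv2.INTER_CUBIC))
E
python3 - <<'E'
from h import *
np.set_printoptions(precision=3,suppress=True)
o=r.get_obs();print(o)
T=r.grab_frame("top");S=r.grab_frame("side")
print([(f["eye"],f["attitude"],f["intrinsics"],[k for k in f]) for f in (T,S)])
save(T,"t0.png",None,1.5);save(S,"s0.png",None,1.5)
for n in ["shaker","tray_row","clamp_grip","dial_grip","block_c","carton","dish1_c","mini_dish","vial","syringe","slide_box"]:
  for c,f in (("T",T),("S",S)):
    print(n,c,[(np.round(d["point"],1).tolist(),round(d["conf"],2)) for d in r.landmark_of(f,n)])
for c,f in (("T",T),("S",S)):
  print("rects",c,[(np.round(d["rect"]).tolist(),round(d["conf"],2)) for d in r.search_frame(f,"dish1_c")])
E
```

```text
{'clock': 0.0, 'joints': array([-1.452,  0.478,  0.022,  1.556, -0.011,  1.109, -0.083]), 'qvel': array([ 0.   ,  0.002,  0.002,  0.002,  0.   ,  0.   , -0.   ]), 'tau': array([  0.   , -59.646,   1.608, -28.12 ,   0.012,   0.009,  -0.   ]), 'tcp_pos': array([0.152, 0.657, 0.23 ]), 'orientation': array([-0.355, -3.121,  0.003]), 'contact_force': array([ 0.2  ,  0.122, -0.064]), 'moment': array([-0.028, -0.017,  0.002]), 'gripper_force': 0.0, 'grip_width': 0.0851713988986126}
[(array([0.359, 0.034, 1.473]), array([ 0.109, -0.124, -1.585]), array([[399.627,   0.   , 253.115],
       [  0.   , 399.627, 181.176],
       [  0.   ,   0.   ,   1.   ]]), ['pixels', 'intrinsics', 'eye', 'attitude', 'shot']), (array([0.158, 0.588, 0.847]), array([ 0.299, -0.929, -2.368]), array([[367.169,   0.   , 253.896],
       [  0.   , 367.169, 188.139],
       [  0.   ,   0.   ,   1.   ]]), ['pixels', 'intrinsics', 'eye', 'attitude', 'shot'])]
shaker T [([311.0, 194.6], 0.71)]
shaker S [([302.0, 175.8], 0.88)]
tray_row T [([299.6, 194.1], 0.91), ([151.5, 194.3], 0.72)]
tray_row S [([296.2, 168.8], 0.65)]
[... 482 characters left out ...]
, 254.4], 0.83), ([222.5, 269.6], 0.66), ([231.4, 228.6], 0.54), ([187.6, 187.2], 0.39)]
mini_dish T []
mini_dish S [([206.0, 214.7], 0.5)]
vial T [([237.7, 126.8], 0.64), ([224.4, 214.3], 0.63), ([157.2, 154.1], 0.57), ([276.3, 192.6], 0.52)]
vial S [([264.8, 252.3], 0.49)]
syringe T [([196.1, 141.4], 0.66)]
syringe S [([188.5, 191.3], 0.59), ([162.6, 229.3], 0.57)]
slide_box T [([144.0, 248.7], 0.72)]
slide_box S [([231.7, 371.5], 0.75), ([283.5, 181.2], 0.43)]
rects T [([230.0, 230.0, 13.0, 11.0], 0.65), ([186.0, 195.0, 17.0, 13.0], 0.64), ([219.0, 176.0, 13.0, 12.0], 0.52)]
rects S [([215.0, 261.0, 18.0, 19.0], 0.84), ([221.0, 222.0, 18.0, 17.0], 0.6), ([286.0, 247.0, 20.0, 19.0], 0.54)]
```

View pics/t0.png

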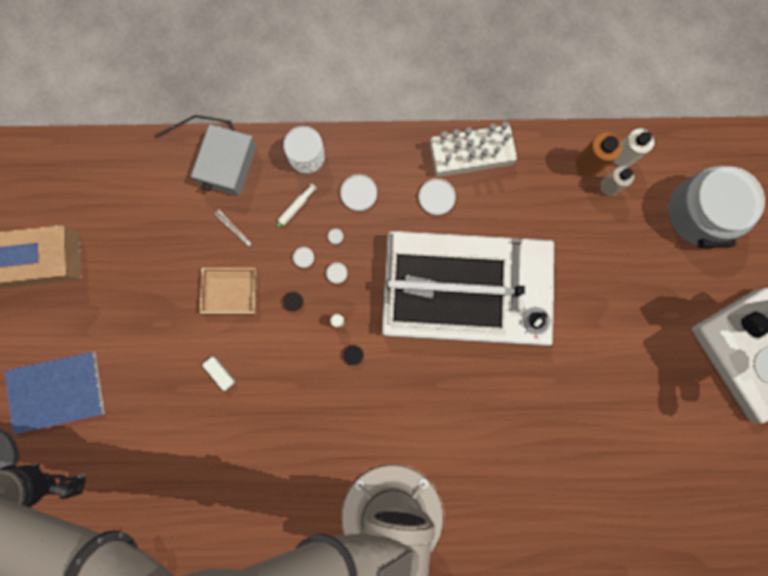

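View pics/s0.png

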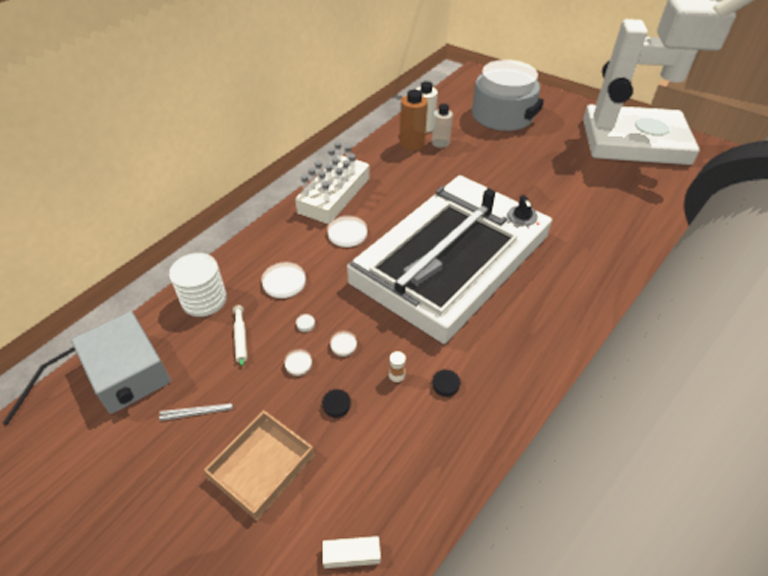

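Top view (unscaled pixels): the pale discs at (203,171) and (224,182) are 50 mm dishes. The smaller disc at (224,157) is the mini dish. The discs at (195,201) and (235,236) are black look-alikes, and (224,214) is the vial cap. The block is under the bar near (279,192), the carton is at (152,194), and the grip and dial are at (346,194) and (358,214).

Run:
```python
from h import *
np.set_printoptions(precision=4,suppress=True)
T=r.grab_frame("top");S=r.grab_frame("side")
a=cv2.resize(T["pixels"][140:250,180:380],None,fx=4,fy=4,interpolation=cv2.INTER_CUBIC)
cv2.imwrite("pics/c1.png",a[:,:,::-1])
def blobs(f,box,z,thr=150):
    x,y,w,h=box; im=f["pixels"][y:y+h,x:x+w].astype(int)
    m=((im.min(2)>thr)&(im.max(2)-im.min(2)<60)).astype(np.uint8)
    n,l,st,ce=cv2.connectedComponentsWithStats(m)
    for i in range(1,n):
        if st[i,4]>15: c=ce[i]+[x,y]; print(c,st[i,4],atz(f,c,z))
print("top");blobs(T,(185,145,50,80),.014)
print("side");blobs(S,(180,205,100,60),.014)
# shaker top-face corners from both
for c,f,z in (("T",T,.06),("S",S,.06)):
    d=r.outline_of(f,"shaker")
    if d:
        m=d[0]["pixels"].astype(np.uint8);cs,_=cv2.findContours(m,0,2);k=max(cs,key=cv2.contourArea)
        b=cv2.minAreaRect(k);p=cv2.approxPolyDP(k,6,True)[:,0]
        print(c,d[0]["conf"],p.tolist(),"\n",np.array([atz(f,q,z) for q in p]))
    d=r.outline_of(f,"carton")
    for e in d[:2]:
        m=e["pixels"].astype(np.uint8);cs,_=cv2.findContours(m,0,2);k=max(cs,key=cv2.contourArea)
        b=cv2.minAreaRect(k);print("carton",c,e["conf"],b,atz(f,b[0],.02),np.array([atz(f,q,.03) for q in cv2.boxPoints(b)]))
    for n,z in (("clamp_grip",.112),("dial_grip",.085),("block_c",.073),("tray_row",.064)):
        for e in r.landmark_of(f,n)[:2]: print(n,c,e["point"],atz(f,e["point"],z))
def tri(p,q):
    A=[];b=[]
    for f,x in ((T,p),(S,q)):
        e,d=ray(f,x);d/=np.linalg.norm(d);M=np.eye(3)-np.outer(d,d);A.append(M);b.append(M@e)
    return np.linalg.lstsq(np.vstack(A),np.hstack(b),rcond=None)[0]
for n in ("clamp_grip","dial_grip","block_c"):
    a=r.landmark_of(T,n);b=r.landmark_of(S,n)
    if a and b: print(n,"tri",tri(a[0]["point"],b[0]["point"]))
```

```text
top
[188.6522 146.3043] 23 [0.7114 0.2564 0.014 ]
[223.3816 157.    ] 76 [0.6686 0.1271 0.014 ]
[202.     171.1277] 141 [0.6165 0.2065 0.014 ]
[224.0993 181.539 ] 141 [0.5762 0.1251 0.014 ]
[224.4259 213.2778] 54 [0.4592 0.1247 0.014 ]
side
[273.6286 207.3286] 70 [ 0.5161 -0.0108  0.014 ]
[203.1714 214.3429] 105 [0.6671 0.1309 0.014 ]
[228.6172 228.5885] 209 [0.5754 0.1277 0.014 ]
[198.3644 241.2178] 225 [0.6158 0.2094 0.014 ]
[264.5119 238.5476] 84 [0.4745 0.0966 0.014 ]
T 0.58 [[259, 156], [256, 223], [367, 229], [367, 161]] 
 [[ 0.6604 -0.0043  0.06  ]
 [ 0.4199  0.0111  0.06  ]
 [ 0.3921 -0.3792  0.06  ]
 [ 0.6357 -0.3938  0.06  ]]
carton T 0.16 ((223.5, 157.5), (9.0, 9.0), 90.0) [0.6654 0.1263 0.02  ] [[0.6805 0.1421 0.03  ]
 [0.6799 0.1089 0.03  ]
 [0.6461 0.1092 0.03  ]
 [0.6467 0.1423 0.03  ]]
clamp_grip T [343.9, 195.8] [ 0.5053 -0.2914  0.112 ]
clamp_grip T [298.0, 194.2] [ 0.5135 -0.134   0.112 ]
dial_grip T [362.8, 215.3] [ 0.439  -0.3601  0.085 ]
block_c T [278.6, 189.4] [ 0.5361 -0.0708  0.073 ]
block_c T [345.0, 196.0] [ 0.5087 -0.3046  0.073 ]
tray_row T [300.3, 193.6
[... 237 characters left out ...]
0.06  ]
 [ 0.4734 -0.4059  0.06  ]]
carton S 0.62 ((172.6310272216797, 308.2275695800781), (48.249427795410156, 61.45365905761719), 41.633541107177734) [0.5348 0.3902 0.02  ] [[0.59   0.4562 0.03  ]
 [0.598  0.3148 0.03  ]
 [0.4688 0.3271 0.03  ]
 [0.472  0.4594 0.03  ]]
clamp_grip S [325.8, 129.5] [ 0.5184 -0.3083  0.112 ]
clamp_grip S [131.7, 277.8] [0.6167 0.4142 0.112 ]
dial_grip S [350.2, 136.5] [ 0.4499 -0.3554  0.085 ]
block_c S [282.8, 180.4] [ 0.5259 -0.0696  0.073 ]
tray_row S [296.2, 168.0] [ 0.5255 -0.1458  0.064 ]
tray_row S [131.9, 276.1] [0.6497 0.3995 0.064 ]
clamp_grip tri [ 0.506  -0.2856  0.1315]
dial_grip tri [ 0.4446 -0.3583  0.0844]
block_c tri [ 0.5328 -0.073   0.0673]
```

View pics/c1.png

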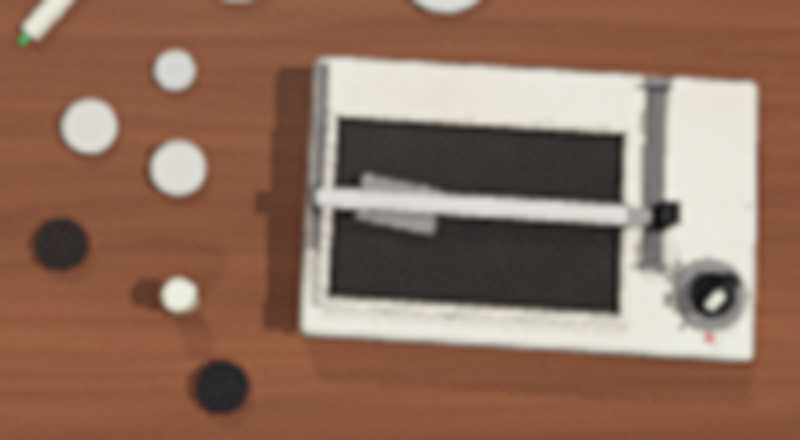

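Close crop: the two white 50 mm discs at c1 (90,126) and (178,168), top view (202.5,171.5) and (224.5,182), are the right dishes. The mini dish is at c1 (175,70), the black look-alikes are at (60,244) and (221,387), and the vial is at (178,295). The block lies under the bar with its long side turned about -13°.

```bash
cat >> h.py <<'E'
def plan(wps,yaw_of=True):
    """wps: list of (x,y,z,yaw) with yaw = heading of tool y (closing axis), from current measured pose; prints row numbers"""
    o=r.get_obs();p=np.array(o["tcp_pos"]);M=rot(o["orientation"])
    for w in wps:
        x,y,z,a=w
        ty=np.array([np.cos(a),np.sin(a),0]);tz=np.array([0,0,-1.]);N=np.array([np.cross(ty,tz),ty,tz]).T
        s=M.T@(np.array([x,y,z])-p);t=R.from_matrix(M.T@N).as_rotvec()
        print(w,"shift",np.round(s/.25,3).tolist(),"turn",np.round(t/(np.pi/2),3).tolist(),"mm",round(np.linalg.norm(s)*1e3),"deg",round(np.degrees(np.linalg.norm(t)),1))
        p=np.array([x,y,z]);M=N
def sh(u,P=None):
    P=P if P is not None else np.load("shaker.npy"); c,s=np.cos(P[2]),np.sin(P[2])
    return np.array([P[0]+c*u[0]-s*u[1],P[1]+s*u[0]+c*u[1],u[2]])
def toS(p):
    P=np.load("shaker.npy");c,s=np.cos(P[2]),np.sin(P[2]);d=np.array(p[:2])-P[:2];return np.array([c*d[0]+s*d[1],-s*d[0]+c*d[1]])
E
python3 - <<'E'
from h import *
from scipy.optimize import least_squares
np.set_printoptions(precision=4,suppress=True)
T=r.grab_frame("top");S=r.grab_frame("side")
cr=lambda x,y:[180+x/4-.375,140+y/4-.375]
obs=[(T,cr(320,58),(.125,.2,.06)),(T,cr(757,82),(.125,-.2,.06)),(T,cr(752,360),(-.125,-.2,.06)),(T,cr(301,333),(-.125,.2,.06)),
(S,(307,118),(.125,-.2,.06)),(S,(232,178.5),(.125,.2,.06)),(S,(366.5,153.5),(-.125,-.2,.06))]
fn=lambda P:np.hstack([proj(f,sh(u,P))-q for f,q,u in obs])
s=least_squares(fn,[.527,-.192,-.063],loss="soft_l1");print(s.x,s.fun.reshape(-1,2));np.save("shaker.npy",s.x)
print("tray_row",sh((-.015,.05,.064)),proj(T,sh((-.015,.05,.064))))
for n,z in (("clamp_grip",.112),("dial_grip",.085),("block_c",.073)):
  for f in (T,S):
    e=r.landmark_of(f,n)
    if e: print(n,atz(f,e[0]["point"],z),"shaker",toS(atz(f,e[0]["point"],z)))
# grip top centre from crop, dial, block
for n,p,z in (("griptop",cr(665,214),.128),("dialtop",cr(713,293),.092),("blk",cr(399,204),.082)):
    w=atz(T,p,z);print(n,w,toS(w))
b=[atz(T,cr(*q),.082) for q in ((365,172),(440,190),(433,235),(357,215))];print(np.array(b))
print("carton",atz(T,(152,193.7),.02))
o=r.get_obs();print(rot(o["orientation"]))
E
```

```text
[ 0.5277 -0.1918 -0.0748] [[-1.4009  0.0114]
 [-0.0503  0.3766]
 [ 0.1897  0.4962]
 [-0.5605  0.7063]
 [-0.6052 -2.1425]
 [-1.2985 -1.7129]
 [ 3.0332 -8.1707]]
tray_row [ 0.5165 -0.1408  0.064 ] [298.2687 194.8777]
clamp_grip [ 0.509  -0.2964  0.112 ] shaker [-0.0108 -0.1057]
clamp_grip [ 0.5201 -0.3102  0.112 ] shaker [ 0.0013 -0.1187]
dial_grip [ 0.5211 -0.1375  0.085 ] shaker [-0.0106  0.0536]
dial_grip [ 0.4533 -0.3573  0.085 ] shaker [-0.0618 -0.1706]
block_c [ 0.5244 -0.0722  0.073 ] shaker [-0.0123  0.1189]
block_c [ 0.5264 -0.0618  0.073 ] shaker [-0.0111  0.1295]
griptop [ 0.5126 -0.2947  0.128 ] [-0.0074 -0.1038]
dialtop [ 0.4473 -0.3415  0.092 ] [-0.069  -0.1554]
blk [ 0.5306 -0.0727  0.082 ] [-0.006   0.1189]
[[ 0.5594 -0.0436  0.082 ]
 [ 0.5424 -0.1091  0.082 ]
 [ 0.5028 -0.1017  0.082 ]
 [ 0.5215 -0.0357  0.082 ]]
carton [0.5348 0.3881 0.02  ]
[[-0.9744  0.2249 -0.    ]
 [ 0.2249  0.9744  0.0001]
 [ 0.      0.     -1.    ]]
```

Run:
```python
from h import *
from scipy.optimize import least_squares
np.set_printoptions(precision=4,suppress=True)
T=r.grab_frame("top");S=r.grab_frame("side")
cr=lambda x,y:[180+x/4-.375,140+y/4-.375]
obs=[(T,cr(320,58),(.125,.2,.06)),(T,cr(757,82),(.125,-.2,.06)),(T,cr(752,360),(-.125,-.2,.06)),(T,cr(301,333),(-.125,.2,.06)),
(S,(307,118.5),(.125,-.2,.06)),(S,(233,178.5),(.125,.2,.06))]
fn=lambda P:np.hstack([proj(f,sh(u,P))-q for f,q,u in obs])
s=least_squares(fn,[.527,-.192,-.063],loss="soft_l1");print(s.x,s.fun.reshape(-1,2));np.save("shaker.npy",s.x)
print("tray_row",sh((-.015,.05,.064)))
g=sh((-.008,-.104,0));y=round(s.x[2],3);print(g)
plan([(.40,.47,.25,.8),(.55,.22,.25,.3),(.56,-.05,.25,y),(round(g[0],3),round(g[1],3),.20,y)])
```

```text
[ 0.5271 -0.1929 -0.0733] [[-1.1329  0.2549]
 [ 0.2295  0.4579]
 [ 0.5832  0.5875]
 [-0.1794  0.9683]
 [-0.388  -2.7466]
 [-1.8642 -1.7686]]
tray_row [ 0.5158 -0.142   0.064 ]
[ 0.5115 -0.2961  0.    ]
(0.4, 0.47, 0.25, 0.8) shift [-1.136, -0.508, -0.075] turn [-0.0, 0.0, 0.346] mm 312 deg 31.2
(0.55, 0.22, 0.25, 0.3) shift [-1.127, -0.299, 0.0] turn [0.0, 0.0, 0.318] mm 292 deg 28.6
(0.56, -0.05, 0.25, np.float64(-0.073)) shift [-1.044, -0.281, 0.0] turn [0.0, 0.0, 0.237] mm 270 deg 21.4
(np.float64(0.511), np.float64(-0.296), 0.2, np.float64(-0.073)) shift [-0.996, -0.124, 0.2] turn [0.0, 0.0, 0.0] mm 256 deg 0.0
```

>>> apply_moves --pt "-0.2 -0.1 -0.02 0 0 0.06" --pt "-0.4 -0.2 -0.04 0 0 0.14" --pt "-0.6 -0.3 -0.06 0 0 0.21" --pt "-0.8 -0.4 -0.08 0 0 0.28" --pt "-1 -0.45 -0.08 0 0 0.346" --claw 0.8 --newtons 40

```text
clock: 3.42
tcp_pos: [0.3716, 0.4904, 0.2522]
orientation: [1.186, 2.909, 0.002]
contact_force: [-0.0, 2.0, 0.2]
grip_width: 0.0685
gripper_force: 0.0
```

>>> apply_moves --pt "-0.2 -0.06 0 0 0 0.07" --pt "-0.4 -0.12 0 0 0 0.13" --pt "-0.6 -0.18 0 0 0 0.2" --pt "-0.8 -0.24 0 0 0 0.26" --pt "-1 -0.3 0 0 0 0.318"

```text
clock: 4.05
tcp_pos: [0.498, 0.2625, 0.2516]
orientation: [1.867, 2.527, 0.001]
contact_force: [0.6, 0.3, 0.4]
grip_width: 0.0686
gripper_force: 0.0
```

Run:
```python
from h import *
o=r.get_obs();print(o["joints"],o["tcp_pos"])
plan([(.57,.05,.25,.1),(.55,-.15,.25,-.073),(.511,-.296,.20,-.073)])
```

```text
[-0.92344976  0.28243703  0.40278949  1.82708727 -0.12612728  1.05633995
 -0.17466475] [0.49796103 0.26254125 0.25159198]
(0.57, 0.05, 0.25, 0.1) shift [-0.897, 0.026, 0.006] turn [0.0, -0.0, 0.126] mm 224 deg 11.4
(0.55, -0.15, 0.25, -0.073) shift [-0.788, -0.159, 0.0] turn [0.0, 0.0, 0.11] mm 201 deg 9.9
(0.511, -0.296, 0.2, -0.073) shift [-0.594, -0.113, 0.2] turn [0.0, 0.0, 0.0] mm 159 deg 0.0
```

>>> apply_moves --pt "-0.22 0 0 0 0 0.03" --pt "-0.45 0.01 0 0 0 0.06" --pt "-0.67 0.02 0 0 0 0.1" --pt "-0.9 0.026 0.006 0 0 0.126"

```text
clock: 4.55
tcp_pos: [0.5708, 0.0497, 0.2502]
orientation: [2.105, 2.332, 0.002]
contact_force: [0.8, 1.0, -1.2]
grip_width: 0.0682
gripper_force: 0.0
```

>>> apply_moves --pt "-0.2 -0.04 0 0 0 0.03" --pt "-0.4 -0.08 0 0 0 0.06" --pt "-0.6 -0.12 0 0 0 0.09" --pt "-0.79 -0.16 0 0 0 0.11" --pt "-0.79 -0.16 0 0 0 0.11"

```text
clock: 5.18
tcp_pos: [0.5495, -0.1546, 0.2504]
orientation: [2.305, 2.132, -0.001]
contact_force: [0.3, 0.4, -0.2]
grip_width: 0.0682
gripper_force: 0.0
```

>>> apply_moves --pt "-0.2 -0.04 0.05 0 0 0" --pt "-0.4 -0.08 0.1 0 0 0" --pt "-0.594 -0.113 0.18 0 0 0" --pt "-0.594 -0.113 0.2 0 0 0" --pt "-0.594 -0.113 0.2 0 0 0"

```text
clock: 5.8
tcp_pos: [0.5127, -0.2942, 0.1993]
orientation: [-2.295, -2.143, -0.001]
contact_force: [0.7, 0.3, -0.2]
grip_width: 0.0682
gripper_force: 0.0
```

Run:
```python
from h import *
np.set_printoptions(precision=4,suppress=True)
T=r.grab_frame("top");S=r.grab_frame("side")
save(S,"s1.png",(260,80,140,110),5)
print(r.get_obs()["joints"])
for f in (T,S):
  for n,z in (("clamp_grip",.112),("dial_grip",.085)):
    for e in r.landmark_of(f,n)[:2]: w=atz(f,e["point"],z);print(n,e["point"],round(e["conf"],2),w,toS(w))
plan([(.511,-.296,.15,-.073)])
```

```text
[-0.0708  0.4282  0.6417  1.8264 -0.304   0.9863  0.631 ]
clamp_grip [344.4, 194.2] 0.62 [ 0.5108 -0.2934  0.112 ] [-0.0089 -0.1014]
dial_grip [289.3, 134.1] 0.51 [ 0.7332 -0.1136  0.085 ] [0.1998 0.0942]
clamp_grip [324.2, 131.8] 0.6 [ 0.5169 -0.2949  0.112 ] [-0.0026 -0.1025]
clamp_grip [228.9, 231.4] 0.32 [0.5204 0.1882 0.112 ] [-0.0346  0.3796]
dial_grip [349.4, 137.3] 0.66 [ 0.4502 -0.3501  0.085 ] [-0.0652 -0.1624]
(0.511, -0.296, 0.15, -0.073) shift [-0.006, -0.008, 0.201] turn [0.001, -0.0, 0.003] mm 50 deg 0.3
```

View pics/s1.png

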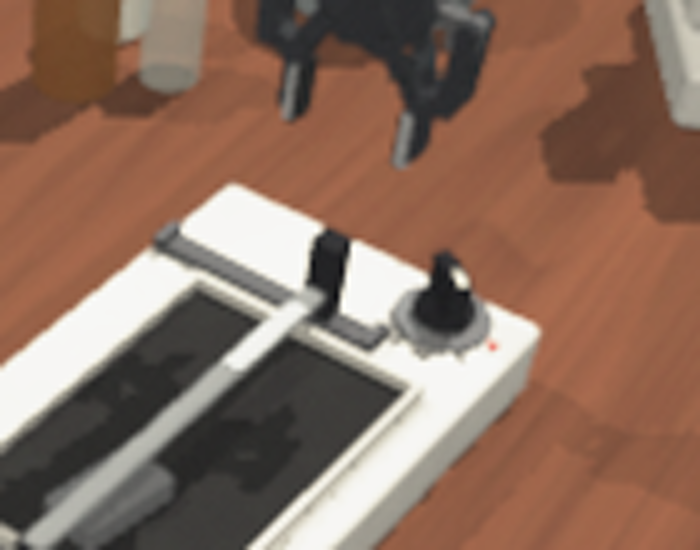

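The grip stands at s1 (328,270) with the open fingers above it, and the dial is at (445,300) with its pointer toward the red spot. I'll lower and grip.

>>> apply_moves --pt "-0.004 0 0.1 0 0 0" --pt "-0.004 0 0.2 0 0 0" --pt "-0.004 0 0.3 0 0 0" --pt "-0.004 0 0.37 0 0 0" --pt "-0.004 0 0.415 0 0 0"

```text
clock: 6.72
tcp_pos: [0.5122, -0.2964, 0.0954]
orientation: [-2.297, -2.143, 0.0]
contact_force: [-0.0, 0.9, 0.4]
grip_width: 0.0684
gripper_force: 0.0
```

>>> apply_moves --pt "0 0 0 0 0 0" --pt "0 0 0 0 0 0" --pt "0 0 0 0 0 0" --pt "0 0 0 0 0 0" --pt "0 0 0 0 0 0" --claw 0

```text
clock: 7.35
tcp_pos: [0.513, -0.2971, 0.0971]
orientation: [2.296, 2.141, 0.002]
contact_force: [0.3, 1.1, 6.5]
grip_width: 0.0215
gripper_force: 40.0
```

>>> apply_moves --pt "0 0.08 -0.005 0 0 0" --pt "0 0.16 -0.01 0 0 0" --pt "0 0.24 -0.01 0 0 0" --pt "0 0.31 -0.01 0 0 0" --pt "0 0.36 -0.01 0 0 0"

```text
clock: 7.98
tcp_pos: [0.6007, -0.3038, 0.0973]
orientation: [-2.298, -2.14, 0.004]
contact_force: [-2.9, -3.7, -7.5]
grip_width: 0.0214
gripper_force: 40.1
```

>>> apply_moves --pt "0 0.02 0 0 0 0" --pt "0 0.04 0 0 0 0" --pt "0 0.05 0 0 0 0" --pt "0 0.05 0 0 0 0"

```text
clock: 8.48
tcp_pos: [0.6074, -0.3042, 0.0972]
orientation: [-2.293, -2.131, 0.01]
contact_force: [-18.3, 0.6, 2.5]
grip_width: 0.0211
gripper_force: 42.9
```

Run:
```python
from h import *
o=r.get_obs();print(o["tcp_pos"],toS(o["tcp_pos"]),o["contact_force"],o["grip_width"])
```

```text
[ 0.60735419 -0.30424872  0.09715273] [ 0.08821033 -0.10515071] [-18.26092793   0.62734772   2.46308801] 0.02105034297833832
```

Force of 18 N at shaker x = 0.088, so the slide is at its open stop. I'll release and lift.

>>> apply_moves --pt "0 -0.03 0 0 0 0" --pt "0 -0.03 0 0 0 0" --pt "0 -0.03 0 0 0 0" --claw 0.6

```text
clock: 8.85
tcp_pos: [0.6081, -0.3029, 0.0992]
orientation: [2.295, 2.143, 0.002]
contact_force: [0.2, 0.2, -0.2]
grip_width: 0.0513
gripper_force: 0.0
```

>>> apply_moves --pt "0 0 -0.15 0 0 0" --pt "0 0 -0.3 0 0 0" --pt "0 0 -0.45 0 0 0" --pt "0 0 -0.5 0 0 0" --claw 0.8

```text
clock: 9.35
tcp_pos: [0.6085, -0.3039, 0.2265]
orientation: [2.294, 2.14, 0.004]
contact_force: [0.1, -0.9, -0.5]
grip_width: 0.0682
gripper_force: 0.0
```

Run:
```python
from h import *
np.set_printoptions(precision=4,suppress=True)
T=r.grab_frame("top");S=r.grab_frame("side")
o=r.get_obs();print(o["joints"],o["tcp_pos"])
save(T,"t2.png",(180,140,200,110),4)
for f in (T,S):
  for e in r.outline_of(f,"block_c")[:1]:
    m=e["pixels"].astype(np.uint8);k=max(cv2.findContours(m,0,2)[0],key=cv2.contourArea);b=cv2.minAreaRect(k)
    print(e["conf"],b[0],atz(f,b[0],.078));print(np.array([atz(f,q,.08) for q in cv2.boxPoints(b)]))
  for e in r.landmark_of(f,"block_c")[:2]: print(e["point"],e["conf"],atz(f,e["point"],.073))
# grey blob on the mat, top
im=T["pixels"].astype(int);ok=(im.min(2)>75)&(im.max(2)<200)&(im.max(2)-im.min(2)<25)
m=np.zeros(ok.shape,np.uint8);m[172:212,266:325]=ok[172:212,266:325]
n,l,st,ce=cv2.connectedComponentsWithStats(m)
for i in range(1,n):
  if st[i,4]>60:
    b=cv2.minAreaRect(np.argwhere(l==i)[:,::-1].astype(np.float32));print("blob",ce[i],st[i],atz(T,b[0],.082));print(np.array([atz(T,q,.082) for q in cv2.boxPoints(b)]))
```

```text
[-0.0485  0.5519  0.624   1.5836 -0.3487  1.1167  0.5896] [ 0.6079 -0.3034  0.2249]
0.77 (278.9615478515625, 191.19232177734375) [ 0.5291 -0.0715  0.078 ]
[[ 0.5149 -0.0316  0.08  ]
 [ 0.5583 -0.0413  0.08  ]
 [ 0.5429 -0.1113  0.08  ]
 [ 0.4996 -0.1013  0.08  ]]
[278.2, 192.3] 0.73 [ 0.5258 -0.0691  0.073 ]
[145.5, 248.4] 0.73 [0.3389 0.3938 0.073 ]
0.85 (281.4878234863281, 179.1097412109375) [ 0.5294 -0.0676  0.078 ]
[[ 0.5583 -0.0354  0.08  ]
 [ 0.5477 -0.1228  0.08  ]
 [ 0.4983 -0.0966  0.08  ]
 [ 0.5106 -0.0128  0.08  ]]
[282.3, 182.9] 0.57 [ 0.5216 -0.0602  0.073 ]
[174.7, 310.6] 0.54 [0.5031 0.4041 0.073 ]
blob [279.1385 190.5538] [268 183  23  16 260] [ 0.5309 -0.0722  0.082 ]
[[ 0.5181 -0.0311  0.082 ]
 [ 0.5611 -0.0416  0.082 ]
 [ 0.5437 -0.1134  0.082 ]
 [ 0.5009 -0.1026  0.082 ]]
```

View pics/t2.png

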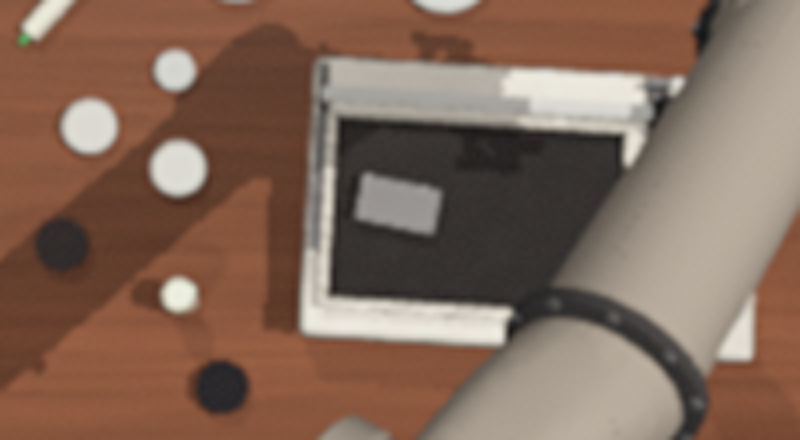

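The slide is open and the block at t2 (398,203) is clear of the bar.

Run:
```python
from h import *
plan([(.531,-.072,.16,-.235),(.531,-.072,.067,-.235)])
```

```text
(0.531, -0.072, 0.16, -0.235) shift [0.899, -0.364, 0.249] turn [-0.002, -0.0, 0.105] mm 250 deg 9.5
(0.531, -0.072, 0.067, -0.235) shift [0.0, 0.0, 0.372] turn [0.0, 0.0, 0.0] mm 93 deg 0.0
```

>>> apply_moves --pt "0.2 -0.08 0 0 0 0.02" --pt "0.4 -0.16 0.02 0 0 0.05" --pt "0.62 -0.26 0.1 0 0 0.08" --pt "0.84 -0.34 0.2 0 0 0.105" --pt "0.899 -0.364 0.249 -0.002 0 0.105"

```text
clock: 10.28
tcp_pos: [0.5295, -0.0683, 0.1589]
orientation: [-2.46, -1.951, 0.0]
contact_force: [-0.1, -0.8, 0.5]
grip_width: 0.0686
gripper_force: 0.0
```

>>> apply_moves --pt "0 0 0.03 0 0 0" --pt "0 0 0.12 0 0 0" --pt "0 0 0.22 0 0 0" --pt "0 0 0.32 0 0 0" --pt "0 0 0.372 0 0 0"

```text
clock: 10.9
tcp_pos: [0.5317, -0.0746, 0.067]
orientation: [2.466, 1.942, 0.001]
contact_force: [-0.8, 0.8, 0.4]
grip_width: 0.0683
gripper_force: 0.0
```

>>> apply_moves --pt "0 0 0 0 0 0" --pt "0 0 0 0 0 0" --pt "0 0 0 0 0 0" --pt "0 0 0 0 0 0" --claw 0

```text
clock: 11.4
tcp_pos: [0.5325, -0.0728, 0.0689]
orientation: [2.464, 1.944, 0.005]
contact_force: [-0.5, -0.8, 2.0]
grip_width: 0.0391
gripper_force: 41.3
```

Run:
```python
from h import *
o=r.get_obs();print(o["tcp_pos"],o["contact_force"],o["grip_width"],o["joints"])
plan([(.531,-.072,.18,-.235),(.56,.16,.18,0),(.535,.388,.18,0),(.535,.388,.042,0)])
```

```text
[ 0.53252257 -0.07283951  0.06893038] [-0.46634004 -0.75966652  2.01082513] 0.039122593443499144 [-0.40811928  0.52858004  0.55136924  2.04639842 -0.43566772  0.67642247
  0.19256938]
(0.531, -0.072, 0.18, -0.235) shift [0.002, -0.005, -0.444] turn [0.003, -0.0, 0.0] mm 111 deg 0.2
(0.56, 0.16, 0.18, 0) shift [0.93, -0.103, 0.0] turn [0.0, 0.0, -0.15] mm 234 deg 13.5
(0.535, 0.388, 0.18, 0) shift [0.912, -0.1, 0.0] turn [0.0, 0.0, 0.0] mm 229 deg 0.0
(0.535, 0.388, 0.042, 0) shift [0.0, 0.0, 0.552] turn [0.0, 0.0, 0.0] mm 138 deg 0.0
```

>>> apply_moves --pt "0 0 -0.1 0 0 0" --pt "0 0 -0.22 0 0 0" --pt "0 0 -0.34 0 0 0" --pt "0 -0.005 -0.444 0 0 0" --newtons 60

```text
clock: 11.9
tcp_pos: [0.5306, -0.0724, 0.1806]
orientation: [2.464, 1.945, 0.005]
contact_force: [1.3, -0.1, -1.0]
grip_width: 0.0379
gripper_force: 61.4
```

>>> apply_moves --pt "0.18 -0.02 0 0 0 -0.03" --pt "0.37 -0.04 0 0 0 -0.06" --pt "0.56 -0.06 0 0 0 -0.09" --pt "0.75 -0.08 0 0 0 -0.12" --pt "0.93 -0.103 0 0 0 -0.15"

```text
clock: 12.52
tcp_pos: [0.5595, 0.1615, 0.1795]
orientation: [2.216, 2.223, 0.004]
contact_force: [0.1, -0.4, -0.0]
grip_width: 0.0386
gripper_force: 61.5
```

>>> apply_moves --pt "0.18 -0.02 0 0 0 0" --pt "0.37 -0.04 0 0 0 0" --pt "0.56 -0.06 0 0 0 0" --pt "0.75 -0.08 0 0 0 0" --pt "0.912 -0.1 0 0 0 0"

```text
clock: 13.15
tcp_pos: [0.5335, 0.3898, 0.1792]
orientation: [2.217, 2.222, 0.003]
contact_force: [0.1, -0.9, -0.3]
grip_width: 0.0384
gripper_force: 61.5
```

Run:
```python
from h import *
o=r.get_obs();print(o["tcp_pos"],o["contact_force"],o["grip_width"],o["joints"])
S=r.grab_frame("side");save(S,"s3.png",(110,190,160,190),3)
plan([(.535,.388,.10,0),(.535,.388,.016,0)])
```

```text
[0.53349945 0.38982093 0.17916592] [ 0.09624879 -0.87216403 -0.25810897] 0.0383656519981793 [-1.08368731  0.54410144  0.51095368  1.67014486 -0.30242789  1.00464444
 -0.46897641]
(0.535, 0.388, 0.1, 0) shift [-0.038, 0.014, 0.315] turn [0.001, -0.002, 0.006] mm 79 deg 0.6
(0.535, 0.388, 0.016, 0) shift [0.0, 0.0, 0.336] turn [0.0, 0.0, 0.0] mm 84 deg 0.0
```

View pics/s3.png

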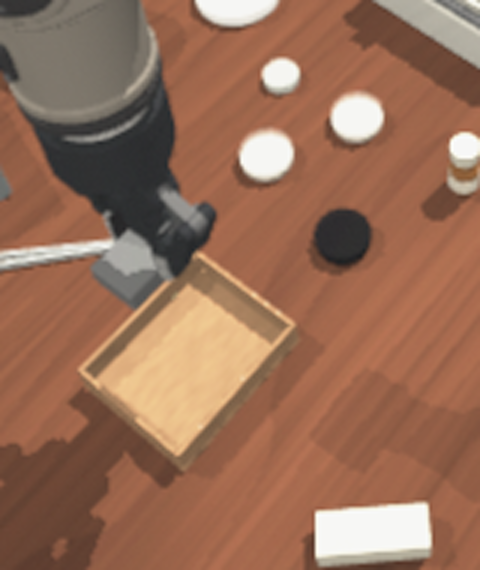

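The block is held and, allowing for height, above the carton at s3 (189,355). The dishes at (266,155) and (357,118) haven't moved.

>>> apply_moves --pt "-0.02 0.01 0.15 0 0 0" --pt "-0.03 0.012 0.3 0 0 0" --pt "-0.038 0.014 0.45 0 0 0" --pt "-0.038 0.014 0.58 0 0 0" --pt "-0.038 0.014 0.65 0 0 0"

```text
clock: 13.82
tcp_pos: [0.5374, 0.3774, 0.0149]
orientation: [2.219, 2.221, -0.001]
contact_force: [0.0, 0.2, -0.5]
grip_width: 0.0383
gripper_force: 61.5
```

>>> apply_moves --pt "0 0 0 0 0 0" --pt "0 0 0 0 0 0" --pt "0 0 0 0 0 0" --claw 0.6

```text
clock: 14.2
tcp_pos: [0.5392, 0.3787, 0.0181]
orientation: [2.219, 2.221, 0.007]
contact_force: [-0.2, 0.8, -0.1]
grip_width: 0.051
gripper_force: 0.0
```

>>> apply_moves --pt "0 0 -0.1 0 0 0" --pt "0 0 -0.25 0 0 0" --pt "0 0 -0.4 0 0 0"

```text
clock: 14.58
tcp_pos: [0.5382, 0.3782, 0.1186]
orientation: [2.219, 2.221, 0.005]
contact_force: [0.9, 1.4, 0.3]
grip_width: 0.0508
gripper_force: 0.0
```

Run:
```python
from h import *
np.set_printoptions(precision=4,suppress=True)
S=r.grab_frame("side");T=r.grab_frame("top");save(S,"s4.png",(110,190,160,190),3)
def white(f,boxes,z):
  for x,y,w,h in boxes:
    im=f["pixels"][y:y+h,x:x+w].astype(int);m=((im.min(2)>150)&(im.max(2)-im.min(2)<60)).astype(np.uint8)
    n,l,st,ce=cv2.connectedComponentsWithStats(m)
    for i in range(1,n):
      if st[i,4]>50:c=ce[i]+[x,y];print(c,st[i,4],atz(f,c,z))
white(S,[(180,205,70,55)],.014);white(T,[(185,150,50,45)],.014)
plan([(.576,.126,.12,0),(.576,.126,.003,0)])
plan([(.616,.208,.12,0),(.616,.208,.003,0)])
```

```text
[203.1909 214.4273] 110 [0.6668 0.1311 0.014 ]
[228.6326 228.5628] 215 [0.5754 0.1276 0.014 ]
[198.3377 241.2035] 231 [0.6159 0.2094 0.014 ]
[223.32   157.0133] 75 [0.6685 0.1273 0.014 ]
[202.     171.1277] 141 [0.6165 0.2065 0.014 ]
[224.0993 181.539 ] 141 [0.5762 0.1251 0.014 ]
(0.576, 0.126, 0.12, 0) shift [-1.015, 0.139, 0.005] turn [0.006, -0.004, 0.0] mm 256 deg 0.7
(0.576, 0.126, 0.003, 0) shift [0.0, 0.0, 0.468] turn [0.0, 0.0, 0.0] mm 117 deg 0.0
(0.616, 0.208, 0.12, 0) shift [-0.687, 0.3, 0.008] turn [0.006, -0.004, 0.0] mm 187 deg 0.7
(0.616, 0.208, 0.003, 0) shift [0.0, 0.0, 0.468] turn [0.0, 0.0, 0.0] mm 117 deg 0.0
```

View pics/s4.png

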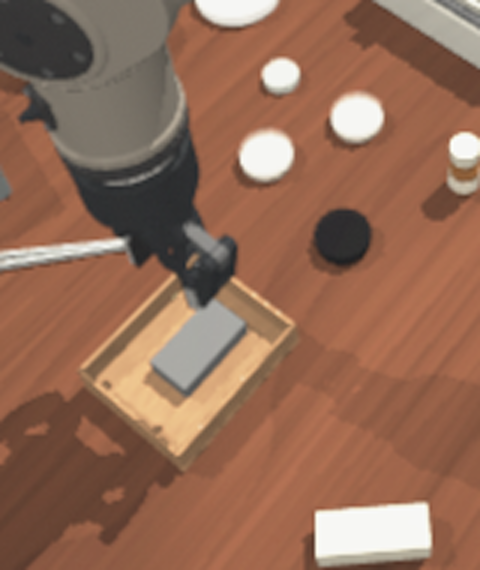

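The block lies in the carton at s4 (200,343) and the dishes haven't moved. I'll fetch the dish at (0.616, 0.208).

>>> apply_moves --pt "-0.17 0.075 0 0 0 0" --pt "-0.34 0.15 0 0 0 0" --pt "-0.51 0.225 0 0 0 0" --pt "-0.687 0.3 0.008 0 0 0" --pt "-0.687 0.3 0.05 0 0 0" --claw 0.85 --newtons 40

```text
clock: 15.3
tcp_pos: [0.6158, 0.2004, 0.1057]
orientation: [2.225, 2.209, 0.005]
contact_force: [0.5, 0.3, 0.4]
grip_width: 0.0721
gripper_force: 0.0
```

Run:
```python
from h import *
plan([(.616,.208,.004,0)])
```

```text
(0.616, 0.208, 0.004, 0) shift [0.031, -0.002, 0.407] turn [0.004, 0.001, -0.004] mm 102 deg 0.6
```

>>> apply_moves --pt "0.02 0 0.1 0 0 0" --pt "0.025 0 0.2 0 0 0" --pt "0.025 0 0.3 0 0 0" --pt "0.025 0 0.37 0 0 0" --pt "0.025 0 0.405 0 0 0"

```text
clock: 15.92
tcp_pos: [0.6129, 0.213, 0.0022]
orientation: [2.218, 2.222, 0.002]
contact_force: [0.2, -0.7, 0.4]
grip_width: 0.0723
gripper_force: 0.0
```

>>> apply_moves --pt "0 0 0 0 0 0" --pt "0 0 0 0 0 0" --pt "0 0 0 0 0 0" --pt "0 0 0 0 0 0" --claw 0

```text
clock: 16.42
tcp_pos: [0.6141, 0.2128, 0.004]
orientation: [2.218, 2.22, 0.005]
contact_force: [-1.9, -0.9, 4.1]
grip_width: 0.0477
gripper_force: 41.5
```

Run:
```python
from h import *
o=r.get_obs();print(o["tcp_pos"],o["contact_force"],o["grip_width"])
w=sh((-.015,.09,0));print(w)
x,y=np.round(w[:2],3)
plan([(.616,.208,.14,0),(x,y,.14,-.073),(x,y,.066,-.073)])
```

```text
[0.61406905 0.21276529 0.00395786] [-1.90586154 -0.85359062  4.112575  ] 0.04765985385242341
[ 0.51871374 -0.10206306  0.        ]
(0.616, 0.208, 0.14, 0) shift [-0.019, 0.01, -0.544] turn [0.003, -0.0, 0.001] mm 136 deg 0.3
(np.float64(0.519), np.float64(-0.102), 0.14, -0.073) shift [-1.24, -0.388, 0.0] turn [0.0, 0.0, 0.046] mm 325 deg 4.2
(np.float64(0.519), np.float64(-0.102), 0.066, -0.073) shift [0.0, 0.0, 0.296] turn [0.0, 0.0, 0.0] mm 74 deg 0.0
```

>>> apply_moves --pt "0 0 -0.08 0 0 0" --pt "0 0 -0.2 0 0 0" --pt "0 0 -0.35 0 0 0" --pt "-0.02 0.01 -0.5 0 0 0" --pt "-0.02 0.01 -0.544 0 0 0"

```text
clock: 17.05
tcp_pos: [0.6173, 0.2073, 0.1429]
orientation: [2.218, 2.218, 0.01]
contact_force: [1.3, -0.4, -0.7]
grip_width: 0.0479
gripper_force: 41.3
```

>>> apply_moves --pt "-0.15 -0.05 0 0 0 0.01" --pt "-0.3 -0.1 0 0 0 0.02" --pt "-0.45 -0.14 0 0 0 0.03" --pt "-0.6 -0.19 0 0 0 0.046" --pt "-0.75 -0.24 0 0 0 0.046"

```text
clock: 17.68
tcp_pos: [0.5546, 0.0192, 0.1387]
orientation: [2.298, 2.14, 0.002]
contact_force: [-0.1, 0.1, -0.3]
grip_width: 0.0482
gripper_force: 41.3
```

Run:
```python
from h import *
o=r.get_obs();print(o["tcp_pos"],o["contact_force"],o["grip_width"])
plan([(.519,-.102,.14,-.073),(.519,-.102,.068,-.073)])
```

```text
[0.5546483  0.01918062 0.1387329 ] [-0.08731637  0.13814634 -0.3053953 ] 0.04821230376892482
(0.519, -0.102, 0.14, -0.073) shift [-0.494, -0.108, -0.005] turn [0.001, 0.0, 0.001] mm 126 deg 0.2
(0.519, -0.102, 0.068, -0.073) shift [0.0, 0.0, 0.288] turn [0.0, 0.0, 0.0] mm 72 deg 0.0
```

>>> apply_moves --pt "-0.15 -0.03 0 0 0 0" --pt "-0.3 -0.06 0 0 0 0" --pt "-0.42 -0.09 0 0 0 0" --pt "-0.49 -0.108 0 0 0 0" --pt "-0.494 -0.108 0 0 0 0"

```text
clock: 18.3
tcp_pos: [0.5195, -0.1018, 0.1389]
orientation: [2.3, 2.137, 0.003]
contact_force: [0.2, 0.6, 0.1]
grip_width: 0.0479
gripper_force: 41.3
```

>>> apply_moves --pt "0 0 0.08 0 0 0" --pt "0 0 0.16 0 0 0" --pt "0 0 0.23 0 0 0" --pt "0 0 0.265 0 0 0" --pt "0 0 0.28 0 0 0"

```text
clock: 18.92
tcp_pos: [0.5203, -0.1009, 0.0686]
orientation: [2.297, 2.14, 0.002]
contact_force: [0.4, 0.5, -0.0]
grip_width: 0.0482
gripper_force: 41.4
```

>>> apply_moves --pt "0 0 0.006 0 0 0" --pt "0 0 0.006 0 0 0" --pt "0 0 0.006 0 0 0" --pt "0 0 0.006 0 0 0" --claw 0.8

```text
clock: 19.42
tcp_pos: [0.5204, -0.1012, 0.0678]
orientation: [2.297, 2.139, 0.004]
contact_force: [0.1, -0.0, 0.3]
grip_width: 0.0684
gripper_force: 0.0
```

>>> apply_moves --pt "0 0 -0.08 0 0 0" --pt "0 0 -0.2 0 0 0" --pt "0 0 -0.3 0 0 0"

```text
clock: 19.8
tcp_pos: [0.5201, -0.1013, 0.1436]
orientation: [2.297, 2.139, 0.004]
contact_force: [-0.2, 0.3, -0.6]
grip_width: 0.0685
gripper_force: 0.0
```

```bash
cat >> h.py <<'E'
def white(f,boxes,z,lo=50):
  for x,y,w,h in boxes:
    im=f["pixels"][y:y+h,x:x+w].astype(int);m=((im.min(2)>150)&(im.max(2)-im.min(2)<60)).astype(np.uint8)
    n,l,st,ce=cv2.connectedComponentsWithStats(m)
    for i in range(1,n):
      if st[i,4]>lo:c=ce[i]+[x,y];w_=atz(f,c,z);print(np.round(c,1),st[i,4],np.round(w_,4),"S",np.round(toS(w_),4))
E
python3 - <<'E'
from h import *
o=r.get_obs();print(o["tcp_pos"],o["contact_force"],o["grip_width"])
S=r.grab_frame("side");T=r.grab_frame("top")
white(S,[(180,205,70,55)],.014);white(T,[(185,150,50,45)],.014)
print("tray");white(S,[(245,150,70,60)],.078);white(T,[(264,170,50,45)],.078)
save(S,"s5.png",(180,110,220,160),3.6)
plan([(.56,.05,.14,0),(.576,.126,.12,0),(.576,.126,.003,0)])
E
```

```text
[ 0.52013111 -0.10126715  0.1435978 ] [-0.15531326  0.28898753 -0.58318199] 0.06854582075007945
[203.1 214.5] 108 [0.667  0.1313 0.014 ] S [0.1158 0.3336]
[228.5 228.6] 213 [0.5756 0.1278 0.014 ] S [0.0249 0.3235]
[223.4 157. ] 76 [0.6686 0.1271 0.014 ] S [0.1177 0.3295]
[224.1 181.5] 141 [0.5762 0.1251 0.014 ] S [0.0257 0.3207]
tray
[272.7 186.4] 1301 [ 0.5342 -0.0283  0.078 ] S [-0.005   0.1647]
[290.9 174. ] 173 [ 0.5182 -0.1016  0.078 ] S [-0.0156  0.0904]
[288.4 175.3] 65 [ 0.585  -0.1065  0.078 ] S [0.0515 0.0904]
(0.56, 0.05, 0.14, 0) shift [0.616, 0.109, 0.021] turn [0.005, 0.0, -0.046] mm 156 deg 4.1
(0.576, 0.126, 0.12, 0) shift [0.304, 0.064, 0.08] turn [0.0, 0.0, 0.0] mm 80 deg 0.0
(0.576, 0.126, 0.003, 0) shift [0.0, 0.0, 0.468] turn [0.0, 0.0, 0.0] mm 117 deg 0.0
```

View pics/s5.png

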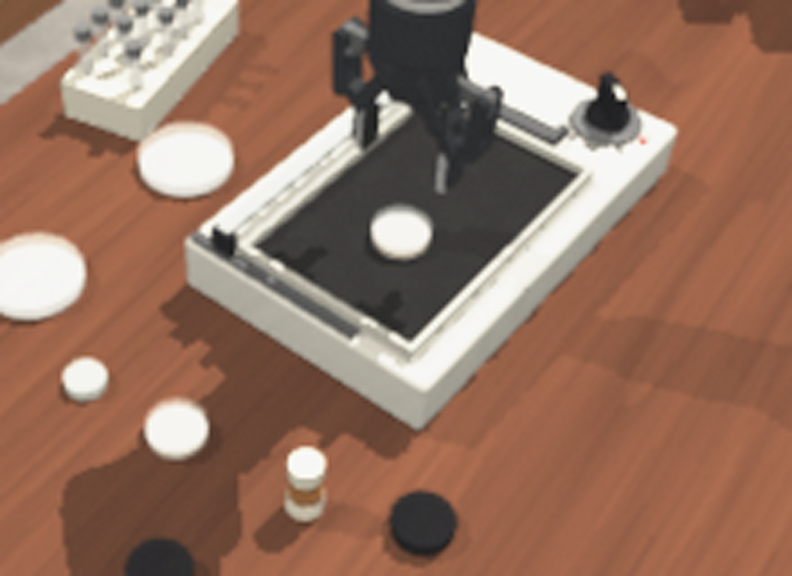

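The first dish lies flat in the row at s5 (400,233), shaker (-16, 90) mm. The second dish is still at (176,430), so I'll fetch it.

>>> apply_moves --pt "0.18 0.03 0 0 0 -0.01" --pt "0.37 0.07 0 0 0 -0.03" --pt "0.56 0.1 0 0 0 -0.046" --pt "0.75 0.14 0.03 0 0 -0.046" --pt "0.9 0.173 0.08 0 0 -0.046" --claw 0.85

```text
clock: 20.52
tcp_pos: [0.5794, 0.1227, 0.1218]
orientation: [2.217, 2.223, 0.004]
contact_force: [0.2, -0.7, -0.0]
grip_width: 0.0726
gripper_force: 0.0
```

Run:
```python
from h import *
plan([(.577,.126,.003,0)])
```

```text
(0.577, 0.126, 0.003, 0) shift [0.013, -0.011, 0.475] turn [0.002, -0.0, 0.002] mm 119 deg 0.2
```

>>> apply_moves --pt "0.01 -0.01 0.13 0 0 0" --pt "0.01 -0.01 0.26 0 0 0" --pt "0.01 -0.01 0.38 0 0 0" --pt "0.01 -0.01 0.45 0 0 0" --pt "0.01 -0.01 0.475 0 0 0"

```text
clock: 21.15
tcp_pos: [0.5765, 0.1224, 0.0027]
orientation: [2.219, 2.221, 0.0]
contact_force: [-1.0, -0.6, 0.7]
grip_width: 0.0725
gripper_force: 0.0
```

>>> apply_moves --pt "0 0 0 0 0 0" --pt "0 0 0 0 0 0" --pt "0 0 0 0 0 0" --pt "0 0 0 0 0 0" --claw 0

```text
clock: 21.65
tcp_pos: [0.578, 0.1228, 0.0049]
orientation: [2.218, 2.22, 0.006]
contact_force: [-1.1, -0.5, 5.9]
grip_width: 0.0477
gripper_force: 41.8
```

>>> apply_moves --pt "0 0 -0.08 0 0 0" --pt "0 0 -0.2 0 0 0" --pt "0 0 -0.35 0 0 0" --pt "0 0 -0.5 0 0 0" --pt "0 0 -0.55 0 0 0"

```text
clock: 22.28
tcp_pos: [0.5779, 0.1229, 0.1445]
orientation: [2.218, 2.219, 0.009]
contact_force: [-0.0, 0.1, -0.1]
grip_width: 0.0477
gripper_force: 41.3
```

Run:
```python
from h import *
o=r.get_obs();print(o["tcp_pos"],o["grip_width"])
x,y=np.round(sh((-.015,.01,0))[:2],3)
plan([(.56,.05,.14,-.073),(x,y,.14,-.073),(x,y,.068,-.073)])
```

```text
[0.57794855 0.12285354 0.14449167] 0.04765766329330145
(0.56, 0.05, 0.14, -0.073) shift [-0.291, -0.072, 0.017] turn [0.004, -0.001, 0.047] mm 75 deg 4.2
(np.float64(0.513), np.float64(-0.182), 0.14, -0.073) shift [-0.939, -0.12, 0.0] turn [0.0, 0.0, 0.0] mm 237 deg 0.0
(np.float64(0.513), np.float64(-0.182), 0.068, -0.073) shift [0.0, 0.0, 0.288] turn [0.0, 0.0, 0.0] mm 72 deg 0.0
```

>>> apply_moves --pt "-0.15 -0.04 0.01 0 0 0.02" --pt "-0.291 -0.072 0.01 0 0 0.047" --pt "-0.291 -0.072 0.01 0 0 0.047"

```text
clock: 22.65
tcp_pos: [0.5574, 0.0463, 0.1387]
orientation: [2.305, 2.131, 0.0]
contact_force: [-0.1, 0.5, 0.1]
grip_width: 0.048
gripper_force: 41.3
```

>>> apply_moves --pt "-0.2 -0.03 0 0 0 0" --pt "-0.4 -0.05 0 0 0 0" --pt "-0.6 -0.08 0 0 0 0" --pt "-0.8 -0.1 0 0 0 0" --pt "-0.939 -0.12 0 0 0 0"

```text
clock: 23.28
tcp_pos: [0.5113, -0.1835, 0.1387]
orientation: [2.3, 2.137, 0.003]
contact_force: [0.6, 0.7, -0.2]
grip_width: 0.048
gripper_force: 41.3
```

Run:
```python
from h import *
o=r.get_obs();print(o["tcp_pos"],o["grip_width"])
plan([(.513,-.182,.068,-.073)])
```

```text
[ 0.5113151  -0.18349999  0.13869805] 0.04795499908018173
(0.513, -0.182, 0.068, -0.073) shift [0.007, 0.005, 0.283] turn [0.002, 0.0, -0.0] mm 71 deg 0.2
```

>>> apply_moves --pt "0.005 0.005 0.08 0 0 0" --pt "0.005 0.005 0.16 0 0 0" --pt "0.005 0.005 0.23 0 0 0" --pt "0.005 0.005 0.265 0 0 0" --pt "0.005 0.005 0.283 0 0 0"

```text
clock: 23.9
tcp_pos: [0.5131, -0.1804, 0.0685]
orientation: [2.3, 2.139, 0.003]
contact_force: [-12.1, 6.3, 43.5]
grip_width: 0.0477
gripper_force: 45.3
```

>>> apply_moves --pt "0 0 0 0 0 0" --pt "0 0 0 0 0 0" --pt "0 0 0 0 0 0" --pt "0 0 0 0 0 0" --claw 0.8

```text
clock: 24.4
tcp_pos: [0.5134, -0.1809, 0.0681]
orientation: [2.299, 2.137, 0.003]
contact_force: [-0.3, 0.7, -0.7]
grip_width: 0.0684
gripper_force: 0.0
```

>>> apply_moves --pt "0 0 -0.1 0 0 0" --pt "0 0 -0.25 0 0 0" --pt "0 0 -0.4 0 0 0" --pt "0 0 -0.5 0 0 0" --pt "0 0 -0.5 0 0 0"

```text
clock: 25.02
tcp_pos: [0.5141, -0.1813, 0.1948]
orientation: [2.297, 2.135, 0.007]
contact_force: [0.5, 0.8, -0.3]
grip_width: 0.0682
gripper_force: 0.0
```

Run:
```python
from h import *
o=r.get_obs();print(o["tcp_pos"],o["contact_force"],o["grip_width"])
S=r.grab_frame("side");T=r.grab_frame("top")
print("tray");white(S,[(245,140,80,60)],.078);white(T,[(264,180,60,30)],.078)
save(S,"s6.png",(130,110,270,210),2.9)
w=sh((.088,-.105,0));print(w)
x,y=np.round(w[:2],3)
plan([(x,y,.19,-.073),(x,y,.096,-.073)])
```

```text
[ 0.51412679 -0.181258    0.1948291 ] [ 0.47115665  0.78236902 -0.2758897 ] 0.06824512810887574
tray
[265.1 160.7] 728 [ 0.6131 -0.1045  0.078 ] S [0.0793 0.0944]
[305.1 161.6] 155 [ 0.5114 -0.1729  0.078 ] S [-0.0171  0.0188]
[290.9 174. ] 173 [ 0.5182 -0.1016  0.078 ] S [-0.0156  0.0904]
[315.4 190.5] 298 [ 0.4268 -0.0862  0.078 ] S [-0.1078  0.0991]
[253.4 194. ] 180 [0.5619 0.0279 0.078 ] S [0.0185 0.2228]
[288.7 193.8] 154 [ 0.5193 -0.1056  0.078 ] S [-0.0142  0.0865]
[306.3 195. ] 84 [ 0.514  -0.1672  0.078 ] S [-0.0149  0.0247]
[ 0.60715547 -0.30408301  0.        ]
(np.float64(0.607), np.float64(-0.304), 0.19, -0.073) shift [-0.465, 0.412, 0.011] turn [0.002, -0.0, 0.0] mm 155 deg 0.2
(np.float64(0.607), np.float64(-0.304), 0.096, -0.073) shift [0.0, 0.0, 0.376] turn [0.0, 0.0, 0.0] mm 94 deg 0.0
```

View pics/s6.png

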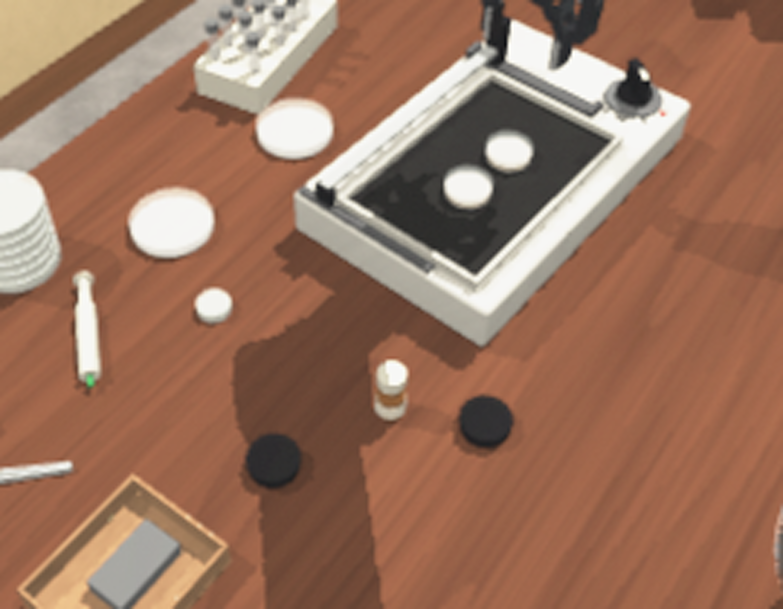

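Both dishes lie in the row at s6 (468,188) and (509,152), and no other pale 50 mm dish is on the desk. Next is the slide.

>>> apply_moves --pt "-0.15 0.14 0 0 0 0" --pt "-0.3 0.28 0 0 0 0" --pt "-0.45 0.4 0.01 0 0 0" --pt "-0.465 0.412 0.01 0 0 0" --pt "-0.465 0.412 0.01 0 0 0"

```text
clock: 25.75
tcp_pos: [0.6063, -0.3039, 0.1891]
orientation: [-2.301, -2.138, -0.001]
contact_force: [0.1, 0.1, -0.2]
grip_width: 0.0682
gripper_force: 0.0
```

Run:
```python
from h import *
plan([(.607,-.304,.097,-.073)])
```

```text
(0.607, -0.304, 0.097, -0.073) shift [-0.0, 0.003, 0.369] turn [0.0, -0.0, -0.0] mm 92 deg 0.1
```

>>> apply_moves --pt "0 0 0.1 0 0 0" --pt "0 0 0.2 0 0 0" --pt "0 0 0.3 0 0 0" --pt "0 0 0.35 0 0 0" --pt "0 0 0.367 0 0 0"

```text
clock: 26.38
tcp_pos: [0.6071, -0.3032, 0.0986]
orientation: [2.299, 2.139, 0.003]
contact_force: [0.1, 0.4, 0.4]
grip_width: 0.0684
gripper_force: 0.0
```

>>> apply_moves --pt "0 0 0 0 0 0" --pt "0 0 0 0 0 0" --pt "0 0 0 0 0 0" --pt "0 0 0 0 0 0" --pt "0 0 0 0 0 0" --claw 0

```text
clock: 27.0
tcp_pos: [0.6074, -0.3046, 0.1002]
orientation: [2.299, 2.137, 0.004]
contact_force: [-1.9, 0.8, 5.8]
grip_width: 0.0215
gripper_force: 39.9
```

>>> apply_moves --pt "0 -0.07 0 0 0 0" --pt "0 -0.14 0 0 0 0" --pt "0 -0.21 0 0 0 0" --pt "0 -0.28 0 0 0 0" --pt "0 -0.35 0 0 0 0"

```text
clock: 27.62
tcp_pos: [0.5216, -0.298, 0.1001]
orientation: [2.296, 2.136, 0.006]
contact_force: [2.1, -0.2, 3.8]
grip_width: 0.0216
gripper_force: 41.2
```

Run:
```python
from h import *
o=r.get_obs();print(o["tcp_pos"],toS(o["tcp_pos"]),o["contact_force"],o["grip_width"])
```

```text
[ 0.52159248 -0.29804755  0.10014996] [ 0.00222477 -0.10524733] [ 2.06570404 -0.18744199  3.78344417] 0.021570911182223658
```

>>> apply_moves --pt "0 -0.025 0 0 0 0" --pt "0 -0.045 0 0 0 0" --pt "0 -0.06 0 0 0 0" --pt "0 -0.07 0 0 0 0" --pt "0 -0.07 0 0 0 0"

```text
clock: 28.25
tcp_pos: [0.5076, -0.297, 0.1002]
orientation: [2.292, 2.134, 0.009]
contact_force: [11.3, -1.0, -2.7]
grip_width: 0.0215
gripper_force: 40.8
```

Run:
```python
from h import *
o=r.get_obs();print(o["tcp_pos"],toS(o["tcp_pos"]),o["contact_force"],o["grip_width"])
```

```text
[ 0.50763197 -0.29698268  0.10020073] [-0.01177624 -0.10520776] [11.30086723 -0.99582168 -2.73334231] 0.02145555605242445
```

The slide is at the clamped stop, with 11 N and 100 mm of travel. I'll release, lift and look at the dial.

>>> apply_moves --pt "0 0.012 0 0 0 0" --pt "0 0.012 0 0 0 0" --pt "0 0.012 0 0 0 0" --claw 0.6

```text
clock: 28.62
tcp_pos: [0.5051, -0.297, 0.0986]
orientation: [2.3, 2.137, 0.002]
contact_force: [0.3, 0.0, -0.4]
grip_width: 0.0515
gripper_force: 0.0
```

>>> apply_moves --pt "0.1 0 -0.12 0 0 0" --pt "0.1 0 -0.25 0 0 0" --pt "0.2 0.1 -0.4 0 0 -0.1" --pt "0.3 0.2 -0.4 0 0 -0.2" --pt "0.4 0.2 -0.4 0 0 -0.3" --claw 0.5

```text
clock: 29.25
tcp_pos: [0.5643, -0.1997, 0.1994]
orientation: [1.727, 2.619, 0.003]
contact_force: [-0.2, 1.3, 0.2]
grip_width: 0.0427
gripper_force: 0.0
```

Run:
```python
from h import *
o=r.get_obs();print(o["tcp_pos"],o["joints"])
S=r.grab_frame("side");T=r.grab_frame("top")
a=cv2.resize(S["pixels"][100:220,240:380],None,fx=4,fy=4,interpolation=cv2.INTER_CUBIC);b=cv2.resize(T["pixels"][140:260,330:380],(200,480),interpolation=cv2.INTER_CUBIC)
cv2.imwrite("pics/d7.png",np.hstack([a,b])[:,:,::-1])
for f in (S,T):
  for e in r.landmark_of(f,"dial_grip")[:2]: w=atz(f,e["point"],.085);print(e["point"],round(e["conf"],2),w,toS(w))
  for e in r.outline_of(f,"dial_grip")[:1]: print("rect",e["rect"],e["conf"])
white(S,[(245,140,80,60)],.078)
```

```text
[ 0.56425902 -0.19969174  0.19940965] [-0.15783955  0.41512145  0.51773915  1.80837442 -0.24401663  0.97668215
  0.86474756]
[351.4, 133.3] 0.49 [ 0.45393715 -0.37275897  0.085     ] [-0.05977706 -0.18471312]
[308.8, 193.7] 0.51 [ 0.5176566  -0.17519729  0.085     ] [-0.010698    0.01698475]
[363.3, 213.6] 0.45 [ 0.44485586 -0.36220844  0.085     ] [-0.06960667 -0.17485603]
rect [259.0, 193.7, 48.9, 2.5] 0.58
[264.7 158.2] 676 [ 0.6205 -0.113   0.078 ] S [0.0873 0.0865]
[297.4 165.7] 600 [ 0.5212 -0.1436  0.078 ] S [-0.0095  0.0488]
[315.4 190.5] 298 [ 0.4268 -0.0862  0.078 ] S [-0.1078  0.0991]
[253.4 194. ] 180 [0.5619 0.0279 0.078 ] S [0.0185 0.2228]
```

View pics/d7.png

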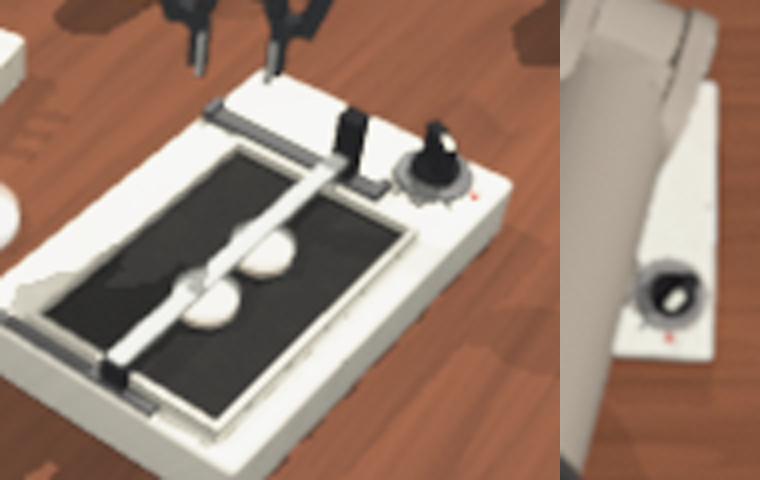

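Run:
```python
from h import *
S=r.grab_frame("side");T=r.grab_frame("top")
c=atz(T,(357.1,213.4),.066);print(c,toS(c));c2=atz(S,(240+432/4-.4,100+172/4-.4),.066);print(c2,toS(c2))
C=(toS(c)+toS(c2))/2;print(C)
P=[]
for f in (S,T):
  u,v=proj(f,np.r_[sh((*C,0))[:2],.08]).astype(int);k=16
  for th in (None,0,.7):
    im=cv2.resize(np.ascontiguousarray(f["pixels"][v-10:v+10,u-10:u+10]),None,fx=13,fy=13,interpolation=cv2.INTER_CUBIC)
    if th is not None:
      # clockwise: pointer -x -> +y
      d=np.array([-np.cos(th),np.sin(th)]);n=np.array([-d[1],d[0]])
      for z,col in ((.092,(0,255,0)),(.064,(255,0,255))):
        q=[C+d*a+n*b for a,b in ((.02,.007),(.02,-.007),(-.02,-.007),(-.02,.007))]
        q=[((proj(f,np.r_[sh((*e,0))[:2],z])-[u-10,v-10]+.5)*13).astype(int) for e in q]
        cv2.polylines(im,[np.array(q)],True,col,1);cv2.line(im,q[0],q[1],(255,0,0),1)
    P.append(im)
cv2.imwrite("pics/d8.png",np.vstack([np.hstack(P[:3]),np.hstack(P[3:])])[:,:,::-1])
```

```text
[ 0.44711661 -0.34577351  0.066     ] [-0.06855568 -0.15829966]
[ 0.4502803  -0.34516132  0.066     ] [-0.06544532 -0.15745741]
[-0.0670005  -0.15787854]
```

View pics/d8.png

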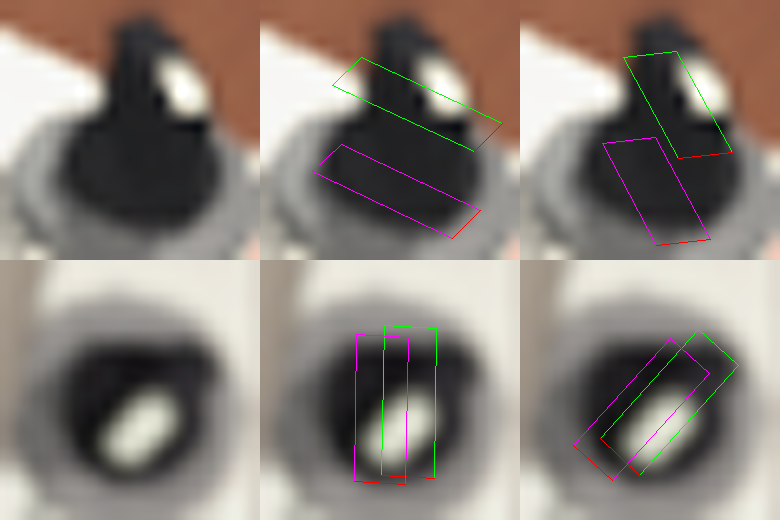

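The crops show the dial's bar and white pointer, at d8 side (183,85) and top (140,430). They match the 0.7 overlay, so the dial stands at one dot, and a further 0.7 rad clockwise is needed. The bar lies across both dishes with the slide home.

Run:
```python
from h import *
plan([(.448,-.3455,.18,.798),(.448,-.3455,.079,.798)])
```

```text
(0.448, -0.3455, 0.18, 0.798) shift [-0.354, -0.642, 0.075] turn [0.001, 0.002, -0.256] mm 184 deg 23.1
(0.448, -0.3455, 0.079, 0.798) shift [0.0, 0.0, 0.404] turn [0.0, 0.0, 0.0] mm 101 deg 0.0
```

>>> apply_moves --pt "-0.1 -0.18 0 0 0 -0.07" --pt "-0.2 -0.36 0 0 0 -0.14" --pt "-0.3 -0.54 0 0 0 -0.21" --pt "-0.354 -0.642 0.03 0 0 -0.256" --pt "-0.354 -0.642 0.075 0 0 -0.256"

```text
clock: 30.28
tcp_pos: [0.4466, -0.3479, 0.1802]
orientation: [1.189, 2.904, -0.001]
contact_force: [0.6, 0.5, 0.0]
grip_width: 0.0427
gripper_force: 0.0
```

Run:
```python
from h import *
print(r.get_obs()["joints"])
plan([(.448,-.3455,.079,.798)])
S=r.grab_frame("side");save(S,"s9.png",(290,80,110,90),6)
```

```text
[ 0.17985106  0.37777015  0.47161606  1.89956895 -0.2145767   0.90951508
  1.54821609]
(0.448, -0.3455, 0.079, 0.798) shift [0.004, 0.01, 0.405] turn [0.001, 0.002, -0.003] mm 101 deg 0.4
```

View pics/s9.png

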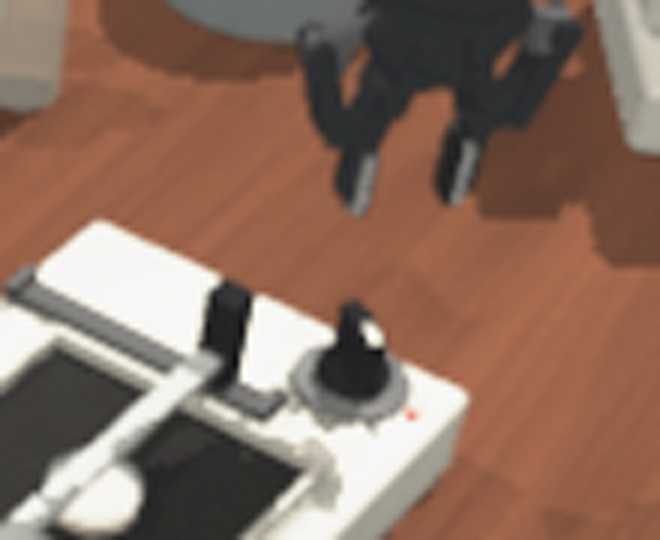

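The fingers at s9 (360,190) and (458,180) straddle the dial bar at (362,345), so I'll go down in stages and watch the force.

>>> apply_moves --pt "0.004 0.006 0.08 0 0 0" --pt "0.004 0.006 0.16 0 0 0" --pt "0.004 0.006 0.24 0 0 0" --pt "0.004 0.006 0.3 0 0 0" --pt "0.004 0.006 0.34 0 0 0"

```text
clock: 30.95
tcp_pos: [0.45, -0.3421, 0.094]
orientation: [1.179, 2.91, 0.002]
contact_force: [0.5, 0.1, -0.4]
grip_width: 0.0424
gripper_force: 0.0
```

>>> apply_moves --pt "0 0 0.02 0 0 0" --pt "0 0 0.04 0 0 0" --pt "0 0 0.055 0 0 0" --pt "0 0 0.055 0 0 0"

```text
clock: 31.45
tcp_pos: [0.4496, -0.3429, 0.0811]
orientation: [1.179, 2.909, 0.001]
contact_force: [-0.9, -1.2, 0.1]
grip_width: 0.0428
gripper_force: 0.0
```

>>> apply_moves --pt "0 0 0 0 0 0" --pt "0 0 0 0 0 0" --pt "0 0 0 0 0 0" --pt "0 0 0 0 0 0" --pt "0 0 0 0 0 0" --claw 0 --newtons 30

```text
clock: 32.08
tcp_pos: [0.4472, -0.3458, 0.0818]
orientation: [1.184, 2.907, -0.004]
contact_force: [-5.8, -5.8, 4.2]
grip_width: 0.0133
gripper_force: 32.4
```

Run:
```python
from h import *
o=r.get_obs();print(o["tcp_pos"],toS(o["tcp_pos"]),o["contact_force"],o["moment"],o["grip_width"])
plan([(*o["tcp_pos"],.098)])
```

```text
[ 0.44715947 -0.34576641  0.0817597 ] [-0.06851345 -0.15828945] [-5.80194995 -5.804743    4.15923239] [-1.12332716  1.43843854 -0.00351179] 0.013293590891858302
(np.float64(0.447159471539526), np.float64(-0.34576641111758993), np.float64(0.081759700059147), 0.098) shift [0.0, 0.0, 0.0] turn [-0.0, 0.002, 0.445] mm 0 deg 40.1
```

>>> apply_moves --pt "0 -0.013 0 0 0 0.09" --pt "0 -0.013 0 0 0 0.18" --pt "0 -0.013 0 0 0 0.27" --pt "0 -0.013 0 0 0 0.36" --pt "0 -0.013 0 0 0 0.445"

```text
clock: 32.7
tcp_pos: [0.4484, -0.3452, 0.0818]
orientation: [2.108, 2.324, 0.004]
contact_force: [1.4, 1.8, 0.9]
grip_width: 0.0134
gripper_force: 31.9
```

>>> apply_moves --pt "0 0 0 0 0 0" --pt "0 0 0 0 0 0"

```text
clock: 32.95
tcp_pos: [0.4484, -0.3453, 0.0818]
orientation: [2.1, 2.331, 0.004]
contact_force: [1.5, 1.4, 5.5]
grip_width: 0.0132
gripper_force: 32.5
```

Run:
```python
from h import *
o=r.get_obs();M=rot(o["orientation"]);print(np.arctan2(M[1,1],M[0,1]),toS(o["tcp_pos"]),o["contact_force"],o["moment"],o["grip_width"])
```

```text
0.1044726279971375 [-0.06729852 -0.15771988] [1.49443257 1.42978628 5.47748016] [ 0.29943987 -0.39150753  0.01133891] 0.01318757075351639
```

The dial reads about 1.39 rad from the grip's heading. I'll release, lift and check.

>>> apply_moves --pt "0 0 0 0 0 0" --pt "0 0 0 0 0 0" --pt "0 0 0 0 0 0" --claw 0.5

```text
clock: 33.33
tcp_pos: [0.4469, -0.3452, 0.0809]
orientation: [2.105, 2.33, 0.002]
contact_force: [-0.4, -0.3, 0.8]
grip_width: 0.0426
gripper_force: 0.0
```

>>> apply_moves --pt "0 0 -0.1 0 0 0" --pt "0 0 -0.25 0 0 0" --pt "0 0 -0.45 0 0 0" --pt "0 0.1 -0.6 0 0 0" --pt "0.1 0.3 -0.65 0 0 0"

```text
clock: 33.95
tcp_pos: [0.5184, -0.3163, 0.2473]
orientation: [2.109, 2.319, 0.003]
contact_force: [0.7, -0.1, -0.4]
grip_width: 0.043
gripper_force: 0.0
```

>>> apply_moves --pt "0.15 0.2 0 0 0 0" --pt "0.3 0.3 0 0 0 0" --pt "0.45 0.3 0 0 0 0" --pt "0.6 0.3 0 0 0 0" --pt "0.7 0.3 0 0 0 0"

```text
clock: 34.58
tcp_pos: [0.5755, -0.1289, 0.2435]
orientation: [2.103, 2.332, 0.002]
contact_force: [-1.1, -0.0, 0.2]
grip_width: 0.0429
gripper_force: 0.0
```

Run:
```python
from h import *
o=r.get_obs();print(o["tcp_pos"],o["contact_force"])
S=r.grab_frame("side");T=r.grab_frame("top")
a=cv2.resize(S["pixels"][100:220,240:380],None,fx=4,fy=4,interpolation=cv2.INTER_CUBIC)
t=[]
for f,(u,v) in ((S,(348,138)),(T,(358,214))): t.append(cv2.resize(f["pixels"][v-12:v+12,u-12:u+12],(240,240),interpolation=cv2.INTER_CUBIC))
cv2.imwrite("pics/d9.png",np.hstack([a,np.vstack(t)])[:,:,::-1])
```

```text
[ 0.57552568 -0.12891421  0.24351376] [-1.05019711 -0.04882608  0.24680261]
```

View pics/d9.png

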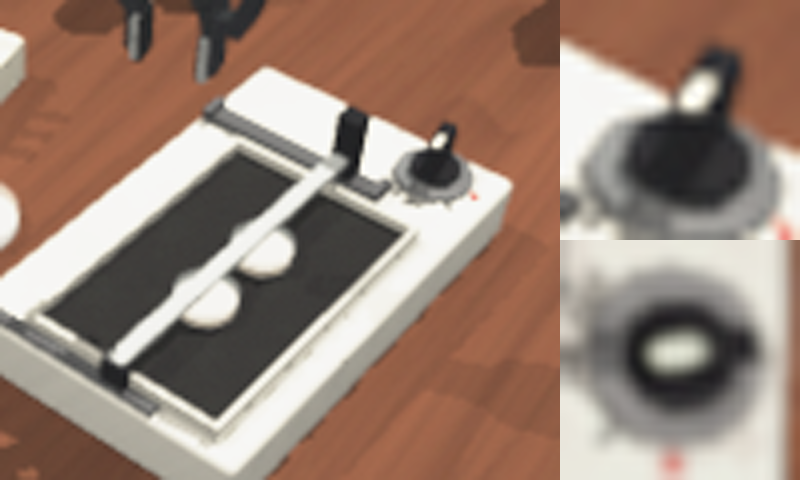

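The pointer at d9 (675,350) lies along the shaker's +y, which is two dots. The bar lies across both dishes at (208,300) and (264,252), and the slide is home.

```bash
python3 -c "
from bench import r
print(r.hand_in())"
```

```text
the job is handed in; nothing more can be done
None
```

I handed the job in with the block in the carton, both 50 mm dishes in the row under the slide at its clamped stop, and the dial at two dots; `hand_in()` returned no verdict.

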